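# Clear the microscopy bench into its trays

## Task

Put away what the class left on the bench: the two petri dishes go on the round dish stand, stacked with the large dish below and the small one centred on its lid; the eyepiece and the objective go in the optics tray, one to each bay in either order, standing as they stand now; and the slide box goes label up into the long slide tray, flat on its floor. Keep the dishes level, set everything down gently without dropping it, and leave the beaker and the stain bottle where they are.

Things in the scene. Friction and masses are not known exactly. Their poses are not given: they have to be found in the camera images.
- large_dish: the larger lidded petri dish, clear plastic with pale medium and white rims, a plain disc 60 mm across and 16 mm high, base and lid stuck together as one piece, about 30 g, lying flat on the bench with its lid up. Origin: centre of its underside; z up.
- small_dish: the smaller lidded petri dish, same look, 40 mm across and 14 mm high, one piece, about 15 g, lying flat on the bench. Origin: centre of its underside; z up.
- eyepiece: a microscope eyepiece standing on its wide black end: black round body 34 mm across and 28 mm high, above it a bare steel tube 23 mm across up to 58 mm, about 80 g. Origin: centre of its underside; z up along its axis.
- objective: a microscope objective standing nose up: steel barrel 26 mm across up to 36 mm high, then a cone narrowing to a 10 mm flat nose at 50 mm, about 100 g. Origin: centre of its underside; z up along its axis.
- slide_box: a closed grey plastic slide box with a dark seam, a steel clasp and a blank white label on top, a plain block 34 mm (x) by 86 mm (y, its length) by 32 mm high, about 100 g, lying on the bench label up, its length within 0.4 rad of world y. Origin: centre of its underside; z up.
- dish_stand: round aluminium dish stand, 92 mm across, with a floor 8 mm above the bench inside a low rim 82 mm across inside, 5 mm thick, its top 11 mm above the bench (3 mm above the floor). Origin: centre of its underside, on the bench. Fixed to the bench; z up.
- optics_tray: white plastic tray with two equal bays side by side along y: 64 mm (x) by 124 mm (y) outside, 12 mm high, walls, floor and the one divider 4 mm thick; each bay is 56 by 56 mm, centred 30 mm from the origin along +y or -y. Origin: centre of its underside, on the bench. Fixed; z up; yaw within 0.4 rad of the world axes.
- slide_tray: white plastic slide tray with a single long bay: 62 mm (x) by 114 mm (y) outside, 12 mm high, walls and floor 4 mm thick, so 54 by 106 mm inside. Origin: centre of its underside, on the bench. Fixed to the bench; x and y along its sides, z up; yaw within 0.4 rad of the world axes.
- beaker: bystander: empty glass beaker, 64 mm across, 85 mm high, standing to the left or right of the work. Origin: centre of its underside.
- stain_bottle: bystander: amber glass bottle with a white cap, 48 mm across, 100 mm high, standing to the left or right of the work. Origin: centre of its underside.
There are look-alikes about, which are no part of the job. What is shaped like the large_dish but orange or yellow is not meant.

How it is judged:
At the end, for the whole second after the job is handed in: All at rest: large dish flat in the stand (centre within 15 mm), small dish flat on its lid (within 12 mm); eyepiece and objective upright on the optics tray floor, one per bay; slide box flat, label up, on the slide tray floor (within 13 mm, lengthways within 0.3 rad) (horizontal distance between large_dish and dish_stand below 0.015 m and z of large_dish in the frame of dish_stand between 0.005 and 0.0115 m and angle between each of large_dish, small_dish, slide_box's own z axis and vertical below 0.1 rad and horizontal distance between small_dish and large_dish below 0.012 m and z of small_dish in the frame of large_dish between 0.0125 and 0.0195 m and x of slide_box in the frame of slide_tray between -0.013 and 0.013 m and y of slide_box in the frame of slide_tray between -0.013 and 0.013 m and z of slide_box in the frame of slide_tray between 0 and 0.008 m and angle between the y axis of slide_box and the y axis of slide_tray, either way round below 0.3 rad and x of eyepiece in the frame of optics_tray between -0.018 and 0.018 m and y of eyepiece in the frame of optics_tray between -0.05 and 0.05 m and z of eyepiece in the frame of optics_tray between 0 and 0.008 m and angle between each of eyepiece, objective's own z axis and vertical below 0.15 rad and x of objective in the frame of optics_tray between -0.018 and 0.018 m and y of objective in the frame of optics_tray between -0.05 and 0.05 m and z of objective in the frame of optics_tray between 0 and 0.008 m and ((y of eyepiece in the frame of optics_tray above 0.01 m and y of objective in the frame of optics_tray below -0.01 m) or (y of eyepiece in the frame of optics_tray below -0.01 m and y of objective in the frame of optics_tray above 0.01 m)) and linear speed of each of large_dish, small_dish, eyepiece, objective, slide_box below 0.02 m/s); the robot touches nothing.
It fails at once if a petri dish tipped by more than 0.5 rad (angle between any of large_dish, small_dish's own z axis and vertical above 0.5 rad).
It fails at once if one of the five things dropped, thrown or knocked away (faster than 0.65 m/s out of the fingers, a fall of about 20 mm) ((linear speed of large_dish above 0.65 m/s and contact force between the fingers and large_dish below 0.01 N) or (linear speed of small_dish above 0.65 m/s and contact force between the fingers and small_dish below 0.01 N) or (linear speed of eyepiece above 0.65 m/s and contact force between the fingers and eyepiece below 0.01 N) or (linear speed of objective above 0.65 m/s and contact force between the fingers and objective below 0.01 N) or (linear speed of slide_box above 0.65 m/s and contact force between the fingers and slide_box below 0.01 N)).
It fails at once if the beaker or the stain bottle moved by more than 30 mm (distance of any of beaker, stain_bottle from where it was at the start of the episode above 0.03 m).
It also fails if it takes over 115 s, if anything falls off the work surface, if the arm or the gripper's body presses on something with over 40 N, if the wrist force passes 120 N, or if a joint passes its speed limit or range.

## Robot

A 6-joint arm with a two-finger parallel gripper is mounted at the origin on the work surface. World frame = base frame: x ahead of the robot, y to its left, z up, the work surface at z = 0. Lengths are in m, angles in rad, forces in N, time in s.
With the tool pointing down it reaches from about 0.35 to 0.975 m from the base axis. Payload 4.9 kg.
Tool frame: the origin (TCP) lies between the finger pads; the fingertips stand 25 mm ahead of it and the grasp point (between the pads) lies 6 mm ahead of it; z points along the fingers, y is the line along which they close (so a half turn about z gives the same grasp; the last joint's range is limited). The gripper opens to 85 mm and grips with 20 to 120 N. Pads are 22 mm wide; open, the fingers measure 114 mm over their backs; the gripper's body (76 mm by 85 mm) begins 54 mm behind the grasp point. The pads swing forward as they close: fully open they stand 13 mm farther back than shut.
Start: joints at [1.073, 0.053, 1.613, -0, 1.476, -0.119], TCP at [0.231, 0.581, 0.256] pointing down, gripper open.
Joint ranges: [-3.01, 3.01], [-1.01, 2.22], [0.06, 2.58], [-1.02, 4.17], [0.09, 2.62], [-3.14, 3.14]. Speed limits (rad/s): [2.57, 2.57, 3.14, 3.14, 3.14, 3.14].

## Interface

Orientations are given as a 3x3 rotation matrix whose columns are the frame's x, y, z axes.
In Python, from cell import arm gives the robot as it stands.
- The arm moves only by the tool step_arm, never from a script. Its argument "targets" is a list that holds one entry, the list of rows, each a list of 7 numbers: the shift along the tool's x, y, z in cm, then the turn, a rotation vector about the tool's x, y, z in rad, then the closure in counts, from 0 (fully open) to 255 (shut). In form: [[[tx, ty, tz, rx, ry, rz, grip], ...]]. A call has 1 to 5 rows; each row shifts and turns the commanded pose from where the row before left it, along the tool's axes as they then stand; what a row does not reach is not made up. A row lasts 1/12 s, in which the tool goes at most 41.7 mm and 7.16 degrees, less where a joint would pass 70% of its speed; a pose out of reach is approached as far as the arm can. A call is refused whole if a number of a shift passes 4.17 or a number of a turn 0.125, either way. A call with a gripper value outside its range is refused whole. The fingers move at their own pace and stop on an object; the grip force is fixed at half the most. Time passes only in rows, so rows that do not move let the fingers close. It gives the time, the measured TCP pose, the force, the opening and the grip force at its end, in the units of the state.
- arm.state(): the state, without advancing time (a new reading comes with each control period).
- arm.read_camera(name): name is "side" or "top"; returns the picture (400x640x3 uint8, red, green, blue); there is no depth.
- arm.get_calibration(name): a dict with "camera_matrix" (3x3 intrinsics, pixels), "origin" and "orientation" of the camera in the world. Camera axes: x right, y down, z forward; pixel columns grow to the right and rows downward; lengths in m; the calibration is good to about 2 mm. A picture is of the moment at which its call begins. get_calibration takes no time and is no camera call.
- arm.finish_job(): hands the job in; it is judged then, once.
Trained networks look in the newest picture that a camera, given by its name, has taken for a name from the list of things; names that differ only in an ending like _2 or _b are one class to them, and where a whole thing is asked for, a point or a joint stands for the part that bears it (a point fixed in the world has none). Each returns a list of dicts, best first, with "score" (0 to 1); they miss things now and then, are a little off and sometimes report something else, mostly with a low value. They report only what shows in the picture. A call takes as long as a camera call. They do not tell look-alikes from the thing itself.
- arm.recognise(target, camera): "at" ([column, row] in pixels, amid what is visible of it).
- arm.place_of(target, camera): "at" ([column, row] in pixels: a listed point, or the origin of a listed thing).
The state is a dict: "clock": time; "qpos": joint angles; "dq": joint speeds; "effort": joint torques, N m; "tcp_pos": TCP position; "tcp_rot": TCP orientation; "wrist_force": force on the tool from outside, world axes, zero at the start; "ft_torque": the same for the moment, N m; "opening": finger opening in m; "grip_force": force on a finger pad.
Only numpy, scipy, OpenCV 4.12 (cv2) and the standard library are available. Lean on these libraries where they do the work, as an engineer would, in place of code of your own. Each camera call takes 0.05 s, during which the arm holds its last target. There are 200 camera calls.

## Working session

There is one attempt and no reset: what is moved stays moved. The work goes in short steps, Python scripts to look and compute and a tool call to move; the robot and the scene stay as the last step left them, time stands still between calls to the robot, and variables do not carry over. Pictures are saved under pics/ and viewed, at most 14 in all, crops included, and the job is handed in when it is done.

Besides the shell and the picture viewer there is one more tool, called after ">>>" as name(argument=value, ...) on one line, values as JSON. step_arm: Moves the arm, as the interface text tells. Its arguments: {"type":"object","properties":{"targets":{"type":"array"}},"required":["targets"]}

```bash
ls; mkdir -p pics; cat > h.py <<'E'
import numpy as np, cv2
from cell import arm
def ray(cam,px):
    c=arm.get_calibration(cam);K=np.array(c["camera_matrix"]);R=np.array(c["orientation"]);o=np.array(c["origin"])
    return o,R@np.linalg.inv(K)@np.array([px[0],px[1],1.0])
def at_z(cam,px,z=0):
    o,d=ray(cam,px);return o+d*(z-o[2])/d[2]
def proj(cam,p):
    c=arm.get_calibration(cam);K=np.array(c["camera_matrix"]);R=np.array(c["orientation"]);o=np.array(c["origin"])
    q=K@(R.T@(np.array(p)-o));return q[:2]/q[2]
def snap(cam,name):
    im=arm.read_camera(cam);cv2.imwrite(f"pics/{name}.png",im[:,:,::-1]);return im
E
python3 - <<'E'
from h import *
np.set_printoptions(precision=4,suppress=True)
for c in("top","side"):
    k=arm.get_calibration(c);print(c,np.array(k["camera_matrix"]),k["origin"],np.array(k["orientation"]))
    snap(c,c+"0")
for t in "large_dish small_dish eyepiece objective slide_box dish_stand optics_tray slide_tray beaker stain_bottle".split():
    for d in arm.place_of(t,"top")[:3]: print(t,np.round(d["at"],1),round(d["score"],2),at_z("top",d["at"])[:2])
s=arm.state();print(s)
E
```

```text
pics
top [[486.1425   0.     320.2962]
 [  0.     486.1425 205.3461]
 [  0.       0.       1.    ]] [ 0.3951 -0.0054  1.5035] [[-0.0256 -0.9983  0.0524]
 [-0.9995  0.0264  0.0144]
 [-0.0157 -0.052  -0.9985]]
side [[368.9365   0.     318.7629]
 [  0.     368.9365 191.2458]
 [  0.       0.       1.    ]] [ 0.1929 -0.7194  0.4718] [[ 0.9156 -0.2056  0.3456]
 [-0.4015 -0.4209  0.8134]
 [-0.0218 -0.8835 -0.4679]]
large_dish [286.5 207.6] 0.83 [0.4697 0.1211]
large_dish [291.6 250. ] 0.76 [0.3384 0.1082]
large_dish [248.6 245. ] 0.51 [0.3571 0.2409]
small_dish [407.3 206.7] 0.69 [ 0.4627 -0.2523]
eyepiece [241.4 218.4] 0.54 [0.4399 0.2618]
eyepiece [399.1 159.1] 0.28 [ 0.6112 -0.2321]
objective [370.1 213.9] 0.56 [ 0.4434 -0.137 ]
slide_box [329.3 209.8] 0.83 [ 0.4594 -0.0113]
dish_stand [397.4 159.9] 0.84 [ 0.6089 -0.2268]
optics_tray [256.5 165.3] 0.84 [0.6042 0.2118]
optics_tray [409.  208.3] 0.65 [ 0.4576 -0.2574]
beaker [196.6 197.5] 0.69 [0.5086 0.4005]
stain_bottle [460. 184.] 0.62 [ 0.5286 -0.4172]
{'clock': 0.6, 'qpos': array([ 1.073 ,  0.0527,  1.6129,  0.    ,  1.476 , -0.119 ]), 'dq': array([0.0002, 0.    , 0.0013, 0.0003, 0.0005, 0.0001]), 'effort': array([ -0.0004, -39.3403, -37.0235,  -0.0001,   0.0006,  -0.    ]), 'tcp_pos': array([0.2311, 0.5807, 0.2563]), 'tcp_rot': array([[-0.9291,  0.3698,  0.    ],
       [ 0.3698,  0.9291,  0.0001],
       [-0.    ,  0.0001, -1.    ]]), 'wrist_force': array([ 0.3641, -0.3249,  0.0082]), 'ft_torque': array([-0.0235, -0.0128, -0.0272]), 'grip_force': 0.0, 'opening': 0.08542965374313602}
```

```bash
python3 - <<'E'
import cv2
im=cv2.imread("pics/top0.png");cv2.imwrite("pics/top0c.png",cv2.resize(im[120:280,170:490],(800,400),interpolation=cv2.INTER_CUBIC))
E
```

```text
(no output)
```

View pics/top0c.png

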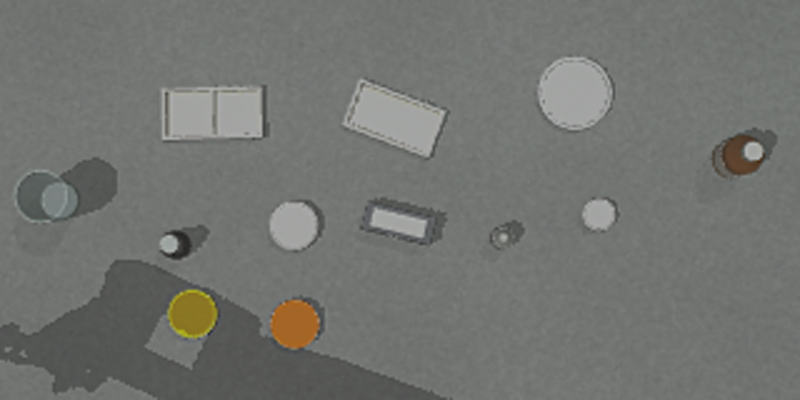

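View pics/side0.png

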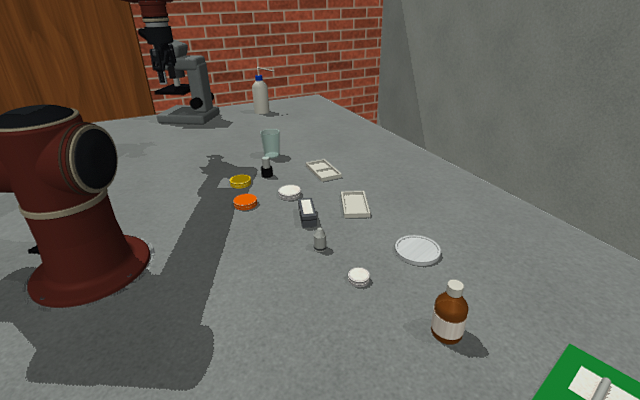

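The top crop shows three dishes that could be the large one: white (287,210), orange (288,250) and yellow (247,245). The white one fits the description. The optics tray is at about (256,165), the slide tray (328,167), the stand (400,157), the slide box (329,209), the eyepiece (238,217), the objective (371,214) and the small dish (410,206). Next I segment these for accurate poses.

```bash
python3 - <<'E'
from h import *
np.set_printoptions(precision=4,suppress=True)
im=cv2.imread("pics/top0.png");bg=np.median(im[120:200,270:480].reshape(-1,3),0)
g=im.astype(float).max(2)
def seg(name,box,z,lo=140,hi=256,dark=False):
    x0,y0,x1,y1=box;S=8
    sub=cv2.resize(im[y0:y1,x0:x1].max(2),None,fx=S,fy=S,interpolation=cv2.INTER_CUBIC)
    m=((sub<lo) if dark else (sub>lo)).astype(np.uint8)
    cs,_=cv2.findContours(m,cv2.RETR_EXTERNAL,cv2.CHAIN_APPROX_NONE);c=max(cs,key=cv2.contourArea)
    px=(c[:,0,:]+.5)/S-.5+[x0,y0]
    w=np.array([at_z("top",p,z)[:2] for p in px],np.float32)*1000
    r=cv2.minAreaRect(w);b=cv2.boxPoints(r);e=b[1]-b[0];f=b[2]-b[1]
    L=e if np.hypot(*e)>np.hypot(*f) else f
    a=np.arctan2(L[1],L[0]);a=(a-np.pi/2+np.pi/2)%np.pi-np.pi/2
    print(name,"centre",np.array(r[0]),"size",np.array(r[1]),"yaw of long side from y",round(float(a),3))
print(bg,im[110:125,0:1].max())
seg("large",(272,192,306,226),.016)
seg("small",(397,192,424,220),.014)
seg("stand",(378,136,422,180),.011,125)
seg("optics",(230,148,282,182),.012,125)
seg("slidetray",(302,146,354,188),.012,125)
seg("label",(310,196,350,222),.032)
seg("boxdark",(310,196,346,220),.02,85,dark=True)
seg("eyetop",(226,206,258,230),.058)
seg("objtop",(360,204,384,226),.05,150)
for t in("eyepiece","objective","small_dish","large_dish","slide_box","dish_stand","optics_tray","slide_tray"):
    for c in("side","top"):
        for d in arm.place_of(t,c)[:1]: print(t,c,np.round(d["at"],1),round(d["score"],2),at_z(c,d["at"],0)[:2])
print(arm.state()["clock"])
E
```

```text
[115. 118. 115.] 108
large centre [462.1635 119.1484] size [57.2249 57.5478] yaw of long side from y 1.545
small centre [ 465.9496 -254.9162] size [38.4509 35.8277] yaw of long side from y -0.051
stand centre [ 617.5568 -231.6327] size [93.2156 91.5791] yaw of long side from y -0.926
optics centre [605.4173 217.95  ] size [ 67.6019 126.8073] yaw of long side from y 0.003Traceback (most recent call last):
  File "<stdin>", line 21, in <module>
  File "<stdin>", line 11, in seg
  File "h.py", line 7, in at_z
    o,d=ray(cam,px);return o+d*(z-o[2])/d[2]
        ~~~^^^^^^^^
  File "h.py", line 4, in ray
    c=arm.get_calibration(cam);K=np.array(c["camera_matrix"]);R=np.array(c["orientation"]);o=np.array(c["origin"])
ValueError: time passes only in moves, steps and waits
```

```bash
sed -i 's/^def ray/import functools\n@functools.cache\ndef cal(cam): return arm.get_calibration(cam)\ndef ray/; s/c=arm.get_calibration(cam)/c=cal(cam)/' h.py
cat > seg.py <<'E'
from h import *
def seg(im,name,box,z,lo=140,dark=False):
    x0,y0,x1,y1=box;S=8
    sub=cv2.resize(im[y0:y1,x0:x1].max(2),None,fx=S,fy=S,interpolation=cv2.INTER_CUBIC)
    m=((sub<lo) if dark else (sub>lo)).astype(np.uint8)
    cs,_=cv2.findContours(m,cv2.RETR_EXTERNAL,cv2.CHAIN_APPROX_NONE)
    if not cs: print(name,"none",sub.max());return
    c=max(cs,key=cv2.contourArea)
    px=(c[:,0,:]+.5)/S-.5+[x0,y0]
    w=np.array([at_z("top",p,z)[:2] for p in px],np.float32)*1000
    r=cv2.minAreaRect(w);b=cv2.boxPoints(r);e=b[1]-b[0];f=b[2]-b[1]
    L=e if np.hypot(*e)>np.hypot(*f) else f
    a=np.arctan2(L[1],L[0])%np.pi-np.pi/2
    print(name,"centre",np.array(r[0]),"size",np.array(r[1]),"yaw of long side from y",round(float(a),3))
E
python3 - <<'E'
from seg import *
np.set_printoptions(precision=4,suppress=True)
im=cv2.imread("pics/top0.png")
seg(im,"slidetray",(302,146,354,188),.012,125)
seg(im,"label",(310,196,350,222),.032)
seg(im,"boxdark",(310,196,346,220),.02,85,dark=True)
seg(im,"eyetop",(226,206,258,230),.058)
seg(im,"objtop",(360,204,384,226),.05,150)
for t in("eyepiece","objective","small_dish","large_dish","slide_box","dish_stand","optics_tray","slide_tray"):
    for c in("side","top"):
        for d in arm.place_of(t,c)[:1]: print(t,c,np.round(d["at"],1),round(d["score"],2),at_z(c,d["at"],0)[:2])
print(arm.state()["clock"])
E
```

```text
slidetray centre [592.753   -7.1352] size [117.6667  65.7744] yaw of long side from y -0.385
label centre [461.4055 -10.3691] size [66.498  22.5514] yaw of long side from y -0.264
boxdark centre [486.9366  14.8956] size [13.5306  4.4254] yaw of long side from y -0.074
eyetop centre [442.3446 264.6765] size [20.1441 20.6675] yaw of long side from y 0.171
objtop centre [ 440.0697 -135.137 ] size [6.5795 6.8789] yaw of long side from y 0.758
eyepiece side [265.7 173.8] 0.64 [0.4423 0.2744]
eyepiece top [241.4 218.4] 0.54 [0.4399 0.2618]
objective side [323.7 248.2] 0.52 [ 0.4473 -0.1396]
objective top [370.1 213.9] 0.56 [ 0.4434 -0.137 ]
small_dish side [360.7 280. ] 0.66 [ 0.4693 -0.259 ]
small_dish top [407.3 206.7] 0.69 [ 0.4627 -0.2523]
large_dish side [287.6 196.5] 0.69 [0.4544 0.1098]
large_dish top [286.5 207.6] 0.83 [0.4697 0.1211]
slide_box side [308.1 217.3] 0.87 [ 0.4642 -0.0111]
slide_box top [329.3 209.8] 0.83 [ 0.4594 -0.0113]
dish_stand side [414.2 249.9] 0.74 [ 0.6153 -0.2257]
dish_stand top [397.4 159.9] 0.84 [ 0.6089 -0.2268]
optics_tray side [323.6 173.3] 0.73 [0.6007 0.1999]
optics_tray top [256.5 165.3] 0.84 [0.6042 0.2118]
slide_tray side [353.8 204.8] 0.63 [ 0.5919 -0.006 ]
1.4
```

>>> step_arm(targets=[[[0, 0, 0, 0, 0, 0.12, 0], [0, 0, 0, 0, 0, 0.12, 0], [0, 0, 0, 0, 0, 0.12, 0], [0, 0, 0, 0, 0, 0.12, 0], [0, 0, 0, 0, 0, 0.12, 0]]])

```text
clock: 1.82
tcp_pos: [0.2311, 0.5807, 0.2563]
tcp_rot: [[-0.553, 0.833, -0.0], [0.833, 0.553, -0.0], [0.0, -0.0, -1.0]]
wrist_force: [0.1, 0.2, -0.4]
opening: 0.0854
grip_force: 0.0
```

>>> step_arm(targets=[[[0, 0, 0, 0, 0, 0.12, 0], [0, 0, 0, 0, 0, 0.12, 0], [0, 0, 0, 0, 0, 0.12, 0], [0, 0, 0, 0, 0, 0.12, 0], [0, 0, 0, 0, 0, 0.112, 0]]])

```text
clock: 2.23
tcp_pos: [0.2311, 0.5807, 0.2563]
tcp_rot: [[0.006, 1.0, -0.0], [1.0, -0.006, -0.0], [-0.0, -0.0, -1.0]]
wrist_force: [0.1, 0.1, -0.6]
opening: 0.0853
grip_force: 0.0
```

>>> step_arm(targets=[[[-3, 2, 0, 0, 0, 0, 0], [-3, 2, 0, 0, 0, 0, 0], [-3, 2, 0, 0, 0, 0, 0], [-3, 2, 0, 0, 0, 0, 0], [-3, 2, 0, 0, 0, 0, 0]]])

```text
clock: 2.65
tcp_pos: [0.3317, 0.4293, 0.2564]
tcp_rot: [[-0.001, 1.0, 0.0], [1.0, 0.001, 0.0], [0.0, 0.0, -1.0]]
wrist_force: [-0.4, 1.1, 0.4]
opening: 0.0853
grip_force: 0.0
```

>>> step_arm(targets=[[[-3, 2, 0, 0, 0, 0, 0], [-3, 2, 0, 0, 0, 0, 0], [-3, 2, 0, 0, 0, 0, 0], [-3, 2, 0, 0, 0, 0, 0], [0, 0, 0, 0, 0, 0, 0]]])

```text
clock: 3.07
tcp_pos: [0.4139, 0.3066, 0.2566]
tcp_rot: [[0.006, 1.0, 0.002], [1.0, -0.006, -0.002], [-0.002, 0.002, -1.0]]
wrist_force: [0.0, 0.8, 0.2]
opening: 0.0856
grip_force: 0.0
```

>>> step_arm(targets=[[[-2, 1.5, 2, 0, 0, 0, 0], [-2, 1.5, 2, 0, 0, 0, 0], [0, 0, 3, 0, 0, 0, 0], [0, 0, 3, 0, 0, 0, 0], [0, 0, 0, 0, 0, 0, 0]]])

```text
clock: 3.48
tcp_pos: [0.4373, 0.269, 0.1496]
tcp_rot: [[0.001, 1.0, -0.011], [1.0, -0.001, -0.004], [-0.004, -0.011, -1.0]]
wrist_force: [-0.6, -0.4, -0.5]
opening: 0.0851
grip_force: 0.0
```

>>> step_arm(targets=[[[0, 0, 0, 0, 0, 0, 0], [0, 0, 0, 0, 0, 0, 0]]])

```text
clock: 3.65
tcp_pos: [0.4417, 0.2715, 0.158]
tcp_rot: [[-0.001, 1.0, 0.002], [1.0, 0.001, 0.001], [0.001, 0.002, -1.0]]
wrist_force: [0.0, -0.1, 1.7]
opening: 0.0855
grip_force: 0.0
```

```bash
python3 - <<'E'
from seg import *
im=snap("top","t1");snap("side","s1")
s=arm.state();t=s["tcp_pos"];print(t)
for d in arm.place_of("eyepiece","side")[:2]: print(d,at_z("side",d["at"]))
cv2.imwrite("pics/s1c.png",cv2.resize(cv2.imread("pics/s1.png")[90:210,190:350],(800,600),interpolation=cv2.INTER_CUBIC))
E
```

```text
[0.44237532 0.27171545 0.1591223 ]
{'at': [267.2, 176.2], 'score': 0.66} [0.44150798 0.25603901 0.        ]
{'at': [358.0, 278.2], 'score': 0.4} [ 4.67195280e-01 -2.52485835e-01 -5.55111512e-17]
```

View pics/s1c.png

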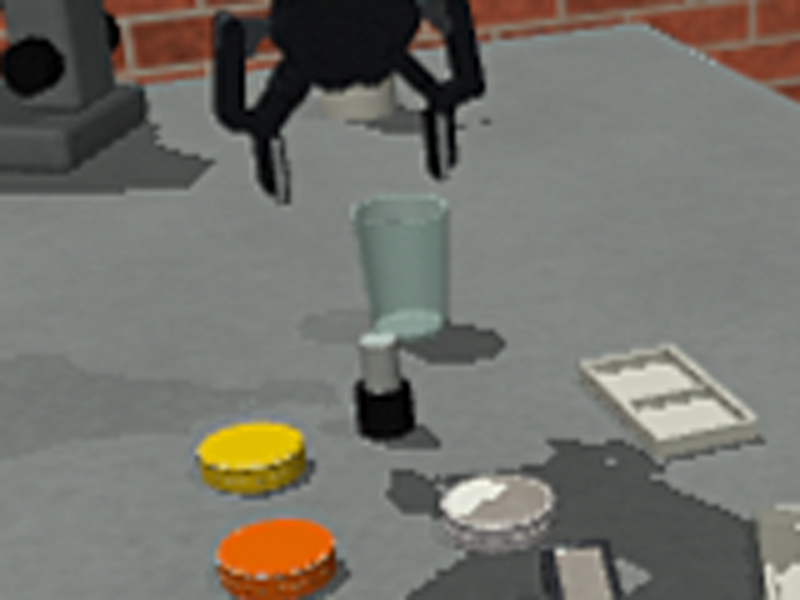

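The side crop shows the gripper high above the eyepiece, whose base centre is at about (267,175), with nothing between the fingers and it. The yellow and orange look-alikes stand clear. I go down.

>>> step_arm(targets=[[[-0.5, 0, 2.5, 0, 0, 0, 0], [0, 0, 2.5, 0, 0, 0, 0], [0, 0, 2.5, 0, 0, 0, 0], [0, 0, 2, 0, 0, 0, 0], [0, 0, 0.6, 0, 0, 0, 0]]])

```text
clock: 4.22
tcp_pos: [0.4398, 0.2653, 0.0533]
tcp_rot: [[-0.0, 1.0, -0.003], [1.0, 0.0, -0.001], [-0.001, -0.003, -1.0]]
wrist_force: [-0.9, -0.7, -0.5]
opening: 0.0857
grip_force: 0.0
```

>>> step_arm(targets=[[[0, 0, 0, 0, 0, 0, 0], [0, 0, 0, 0, 0, 0, 0], [0, 0, 0, 0, 0, 0, 0], [0, 0, 0, 0, 0, 0, 0]]])

```text
clock: 4.55
tcp_pos: [0.4426, 0.2664, 0.0574]
tcp_rot: [[-0.0, 1.0, 0.003], [1.0, 0.0, 0.001], [0.001, 0.003, -1.0]]
wrist_force: [-0.1, 0.1, 0.3]
opening: 0.0855
grip_force: 0.0
```

>>> step_arm(targets=[[[0, 0, 0, 0, 0, 0, 255], [0, 0, 0, 0, 0, 0, 255], [0, 0, 0, 0, 0, 0, 255], [0, 0, 0, 0, 0, 0, 255], [0, 0, 0, 0, 0, 0, 255]]])

```text
clock: 4.97
tcp_pos: [0.4411, 0.2657, 0.0553]
tcp_rot: [[0.0, 1.0, 0.0], [1.0, -0.0, 0.0], [0.0, 0.0, -1.0]]
wrist_force: [-0.2, 0.8, 0.0]
opening: 0.025
grip_force: 0.0
```

>>> step_arm(targets=[[[0, 0, 0, 0, 0, 0, 255], [0, 0, 0, 0, 0, 0, 255], [0, 0, 0, 0, 0, 0, 255], [0, 0, 0, 0, 0, 0, 255], [0, 0, 0, 0, 0, 0, 255]]])

```text
clock: 5.38
tcp_pos: [0.4413, 0.2657, 0.0555]
tcp_rot: [[-0.0, 1.0, 0.0], [1.0, 0.0, 0.0], [0.0, 0.0, -1.0]]
wrist_force: [0.6, -0.4, 1.5]
opening: 0.0213
grip_force: 58.8
```

>>> step_arm(targets=[[[0, 0, -1, 0, 0, 0, 255], [0, 0, -2, 0, 0, 0, 255], [0, 0, -2, 0, 0, 0, 255], [0, 0, -1, 0, 0, 0, 255], [0, 1, 0, 0, 0, 0, 255]]])

```text
clock: 5.8
tcp_pos: [0.4518, 0.2665, 0.1181]
tcp_rot: [[-0.001, 1.0, 0.004], [1.0, 0.001, 0.002], [0.002, 0.004, -1.0]]
wrist_force: [0.8, 0.2, -0.4]
opening: 0.0207
grip_force: 58.8
```

>>> step_arm(targets=[[[-0.4, 2.5, 0, 0, 0, 0, 255], [-0.4, 3, 0, 0, 0, 0, 255], [-0.4, 3, 0, 0, 0, 0, 255], [-0.4, 3, 0, 0, 0, 0, 255], [-0.2, 2, 0, 0, 0, 0, 255]]])

```text
clock: 6.22
tcp_pos: [0.5885, 0.2466, 0.1139]
tcp_rot: [[0.001, 1.0, -0.0], [1.0, -0.001, -0.001], [-0.001, -0.0, -1.0]]
wrist_force: [-0.1, 0.1, -0.8]
opening: 0.0214
grip_force: 58.9
```

>>> step_arm(targets=[[[0, 1.2, 0, 0, 0, 0, 255], [0, 0.6, 0, 0, 0, 0, 255], [0, 0, 0, 0, 0, 0, 255], [0, 0, 0, 0, 0, 0, 255], [0, 0, 0, 0, 0, 0, 255]]])

```text
clock: 6.63
tcp_pos: [0.6031, 0.2477, 0.1145]
tcp_rot: [[-0.0, 1.0, -0.002], [1.0, 0.0, -0.0], [-0.0, -0.002, -1.0]]
wrist_force: [0.0, 0.4, -1.1]
opening: 0.0216
grip_force: 58.9
```

>>> step_arm(targets=[[[0, 0.1, 1.5, 0, 0, 0, 255], [0, 0, 1.5, 0, 0, 0, 255], [0, 0, 1, 0, 0, 0, 255], [0, 0, 0.5, 0, 0, 0, 255], [0, 0, 0.3, 0, 0, 0, 255]]])

```text
clock: 7.05
tcp_pos: [0.6035, 0.2474, 0.0647]
tcp_rot: [[-0.0, 1.0, -0.004], [1.0, 0.0, -0.001], [-0.001, -0.004, -1.0]]
wrist_force: [0.3, 0.4, 0.3]
opening: 0.0214
grip_force: 58.9
```

>>> step_arm(targets=[[[0, 0, 0.2, 0, 0, 0, 255], [0, 0, 0.1, 0, 0, 0, 255], [0, 0, 0.1, 0, 0, 0, 255], [0, 0, 0, 0, 0, 0, 255], [0, 0, 0, 0, 0, 0, 255]]])

```text
clock: 7.47
tcp_pos: [0.6055, 0.2478, 0.0639]
tcp_rot: [[0.0, 1.0, 0.001], [1.0, -0.0, 0.0], [0.0, 0.001, -1.0]]
wrist_force: [0.1, -0.1, -0.8]
opening: 0.0211
grip_force: 58.9
```

>>> step_arm(targets=[[[0, 0, 0.1, 0, 0, 0, 255], [0, 0, 0.1, 0, 0, 0, 255], [0, 0, 0, 0, 0, 0, 255], [0, 0, 0, 0, 0, 0, 255]]])

```text
clock: 7.8
tcp_pos: [0.6051, 0.2476, 0.0612]
tcp_rot: [[0.0, 1.0, -0.0], [1.0, -0.0, -0.0], [-0.0, -0.0, -1.0]]
wrist_force: [0.6, 0.2, -0.7]
opening: 0.021
grip_force: 58.9
```

>>> step_arm(targets=[[[0, 0, 0.1, 0, 0, 0, 255], [0, 0, 0, 0, 0, 0, 255], [0, 0, 0, 0, 0, 0, 255]]])

```text
clock: 8.05
tcp_pos: [0.6051, 0.2477, 0.0602]
tcp_rot: [[-0.0, 1.0, -0.0], [1.0, 0.0, -0.0], [-0.0, -0.0, -1.0]]
wrist_force: [0.1, 0.2, -1.0]
opening: 0.0212
grip_force: 58.9
```

>>> step_arm(targets=[[[0, 0, 0.05, 0, 0, 0, 0], [0, 0, 0, 0, 0, 0, 0], [0, 0, 0, 0, 0, 0, 0], [0, 0, 0, 0, 0, 0, 0], [0, 0, 0, 0, 0, 0, 0]]])

```text
clock: 8.47
tcp_pos: [0.6052, 0.2477, 0.0599]
tcp_rot: [[0.0, 1.0, 0.0], [1.0, -0.0, 0.0], [0.0, 0.0, -1.0]]
wrist_force: [-0.3, 0.6, 0.3]
opening: 0.0798
grip_force: 0.0
```

>>> step_arm(targets=[[[0, 0, -1, 0, 0, 0, 0], [0, 0, -2, 0, 0, 0, 0], [0, 0, -3, 0, 0, 0, 0], [0, 0, -2, 0, 0, 0, 0], [-2.1, -2.3, 0, 0, 0, 0, 0]]])

```text
clock: 8.88
tcp_pos: [0.588, 0.2294, 0.1481]
tcp_rot: [[-0.002, 1.0, 0.014], [1.0, 0.002, 0.005], [0.005, 0.014, -1.0]]
wrist_force: [0.8, -0.8, 1.9]
opening: 0.0856
grip_force: 0.0
```

>>> step_arm(targets=[[[-2.4, -2.6, 0, 0, 0, 0, 0], [-2.4, -2.6, 0, 0, 0, 0, 0], [-2.4, -2.6, 0, 0, 0, 0, 0], [-2, -2.3, 0, 0, 0, 0, 0], [-1.5, -1.8, 0, 0, 0, 0, 0]]])

```text
clock: 9.3
tcp_pos: [0.4615, 0.1185, 0.1402]
tcp_rot: [[0.0, 1.0, 0.0], [1.0, -0.0, -0.0], [-0.0, 0.0, -1.0]]
wrist_force: [0.1, 0.5, -0.2]
opening: 0.0854
grip_force: 0.0
```

>>> step_arm(targets=[[[0, 0, 2, 0, 0, 0, 0], [0, 0, 1, 0, 0, 0, 0], [0, 0, 0, 0, 0, 0, 0], [0, 0, 0, 0, 0, 0, 0]]])

```text
clock: 9.63
tcp_pos: [0.463, 0.1198, 0.1095]
tcp_rot: [[-0.0, 1.0, -0.001], [1.0, 0.0, -0.0], [-0.0, -0.001, -1.0]]
wrist_force: [-0.1, 0.5, 0.3]
opening: 0.0855
grip_force: 0.0
```

```bash
python3 - <<'E'
from h import *
snap("side","s2");s=arm.state();print(s["tcp_pos"],s["clock"])
i=cv2.imread("pics/s2.png")
cv2.imwrite("pics/s2c.png",cv2.resize(i[110:260,220:420],(800,600),interpolation=cv2.INTER_CUBIC))
E
```

```text
[0.46362768 0.11999774 0.11020762] 9.6833
```

View pics/s2c.png

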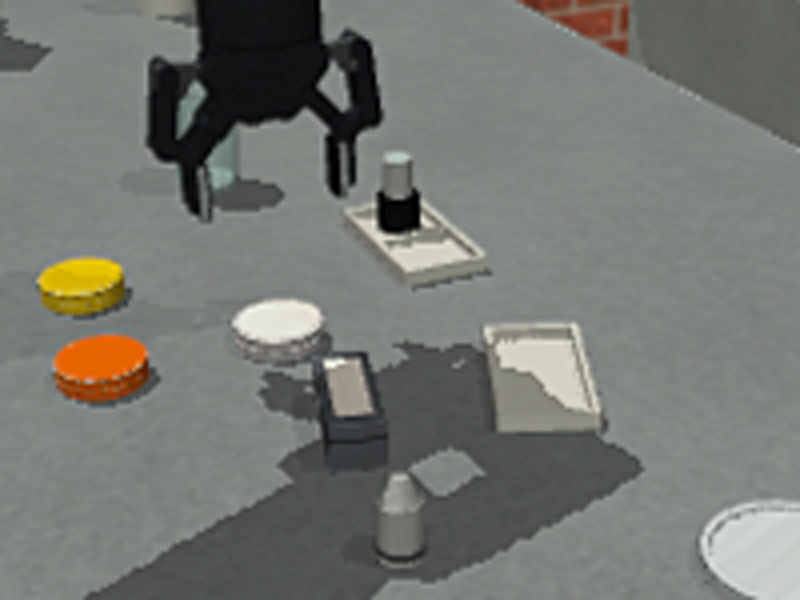

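The crop shows the eyepiece upright in the far bay (400,190 in the crop) and the fingers over the white dish. I go down to grasp it.

>>> step_arm(targets=[[[0, 0, 2.5, 0, 0, 0, 0], [0, 0, 2.5, 0, 0, 0, 0], [0, 0, 1.5, 0, 0, 0, 0], [0, 0, 1, 0, 0, 0, 0], [0, 0, 0.5, 0, 0, 0, 0]]])

```text
clock: 10.1
tcp_pos: [0.463, 0.1199, 0.0289]
tcp_rot: [[-0.001, 1.0, -0.002], [1.0, 0.001, -0.0], [-0.0, -0.002, -1.0]]
wrist_force: [0.3, 0.2, -0.1]
opening: 0.0858
grip_force: 0.0
```

>>> step_arm(targets=[[[0, 0, 0.3, 0, 0, 0, 0], [0, 0, 0, 0, 0, 0, 0], [0, 0, 0, 0, 0, 0, 0], [0, 0, 0, 0, 0, 0, 0]]])

```text
clock: 10.43
tcp_pos: [0.4641, 0.1198, 0.028]
tcp_rot: [[-0.0, 1.0, 0.002], [1.0, 0.0, 0.0], [0.0, 0.002, -1.0]]
wrist_force: [-0.3, 0.4, -1.0]
opening: 0.0852
grip_force: 0.0
```

>>> step_arm(targets=[[[0, 0, 0.1, 0, 0, 0, 60], [0, 0, 0, 0, 0, 0, 255], [0, 0, 0, 0, 0, 0, 255], [0, 0, 0, 0, 0, 0, 255], [0, 0, 0, 0, 0, 0, 255]]])

```text
clock: 10.85
tcp_pos: [0.4641, 0.1198, 0.0269]
tcp_rot: [[-0.0, 1.0, 0.002], [1.0, 0.0, 0.0], [0.0, 0.002, -1.0]]
wrist_force: [0.2, 0.5, 5.8]
opening: 0.0574
grip_force: 64.4
```

>>> step_arm(targets=[[[0, 0, 0, 0, 0, 0, 255], [0, 0, 0, 0, 0, 0, 255], [0, 0, 0, 0, 0, 0, 255]]])

```text
clock: 11.1
tcp_pos: [0.4641, 0.1198, 0.0269]
tcp_rot: [[0.0, 1.0, 0.002], [1.0, -0.0, 0.0], [0.0, 0.002, -1.0]]
wrist_force: [0.2, 0.3, 6.4]
opening: 0.057
grip_force: 64.4
```

>>> step_arm(targets=[[[0, 0, -0.5, 0, 0, 0, 255], [0, 0, -1.5, 0, 0, 0, 255], [0, 0, -2.5, 0, 0, 0, 255], [0, 0, -2.5, 0, 0, 0, 255], [0, 0, -1, 0, 0, 0, 255]]])

```text
clock: 11.52
tcp_pos: [0.4646, 0.1199, 0.109]
tcp_rot: [[-0.0, 1.0, 0.005], [1.0, 0.0, 0.0], [0.0, 0.005, -1.0]]
wrist_force: [0.5, -0.1, 0.2]
opening: 0.0575
grip_force: 63.9
```

>>> step_arm(targets=[[[-1, 0.4, 0, 0, 0, 0, 255], [-1.7, 0.7, 0, 0, 0, 0, 255], [-2.5, 1.2, 0, 0, 0, 0, 255], [-3, 1.3, 0, 0, 0, 0, 255], [-3, 1.3, 0, 0, 0, 0, 255]]])

```text
clock: 11.93
tcp_pos: [0.5113, 0.0062, 0.1037]
tcp_rot: [[-0.001, 1.0, -0.003], [1.0, 0.001, 0.0], [0.0, -0.003, -1.0]]
wrist_force: [0.2, 0.2, -1.0]
opening: 0.0571
grip_force: 63.9
```

>>> step_arm(targets=[[[-3, 1.3, 0, 0, 0, 0, 255], [-3, 1.3, 0, 0, 0, 0, 255], [-3, 1.3, 0, 0, 0, 0, 255], [-3, 1.3, 0, 0, 0, 0, 255], [-3, 1.3, 0, 0, 0, 0, 255]]])

```text
clock: 12.35
tcp_pos: [0.5762, -0.1444, 0.1032]
tcp_rot: [[0.001, 1.0, -0.003], [1.0, -0.001, 0.001], [0.001, -0.003, -1.0]]
wrist_force: [0.2, 0.3, -0.5]
opening: 0.0574
grip_force: 63.9
```

>>> step_arm(targets=[[[-3, 1.3, 0, 0, 0, 0, 255], [-2.5, 1, 0, 0, 0, 0, 255], [-1.5, 0.6, 0, 0, 0, 0, 255], [-1, 0.3, 0, 0, 0, 0, 255], [0, 0, 0, 0, 0, 0, 255]]])

```text
clock: 12.77
tcp_pos: [0.6084, -0.2244, 0.1038]
tcp_rot: [[0.002, 1.0, -0.002], [1.0, -0.002, 0.001], [0.001, -0.002, -1.0]]
wrist_force: [-0.9, 1.5, -0.5]
opening: 0.0572
grip_force: 63.9
```

>>> step_arm(targets=[[[0, 0, 0, 0, 0, 0, 255], [0, 0, 0, 0, 0, 0, 255], [0, 0, 0, 0, 0, 0, 255]]])

```text
clock: 13.02
tcp_pos: [0.6086, -0.2211, 0.1053]
tcp_rot: [[-0.001, 1.0, -0.001], [1.0, 0.001, 0.001], [0.001, -0.001, -1.0]]
wrist_force: [0.1, -0.2, 0.4]
opening: 0.0576
grip_force: 63.9
```

```bash
python3 - <<'E'
from h import *
snap("side","s3");s=arm.state();print(s["tcp_pos"],s["clock"])
i=cv2.imread("pics/s3.png")
cv2.imwrite("pics/s3c.png",cv2.resize(i[150:300,310:510],(800,600),interpolation=cv2.INTER_CUBIC))
E
```

```text
[ 0.60872424 -0.22115381  0.10552922] 13.0667
```

View pics/s3c.png

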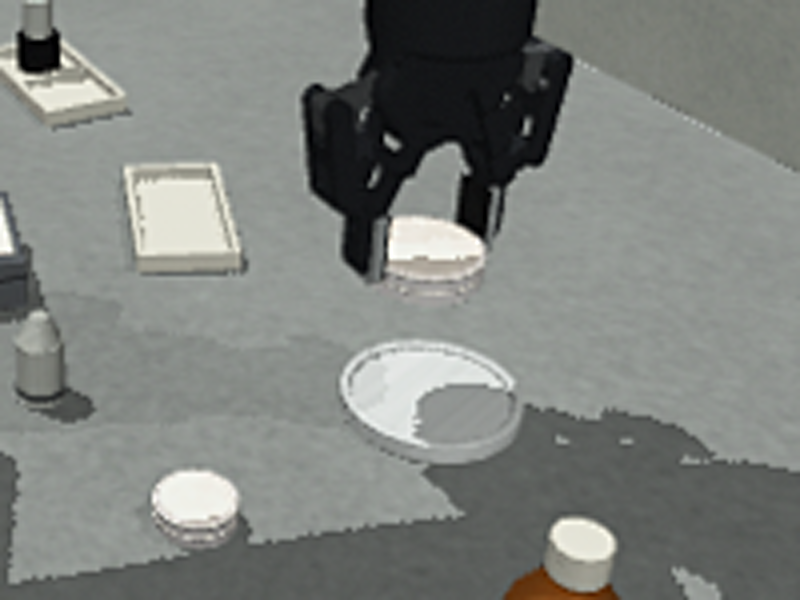

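Both stand estimates put its centre at about (0.618, -0.231), and the picture shows the dish held level above it. I correct by about 1 cm and lower it.

>>> step_arm(targets=[[[-0.5, 0.5, 0.5, 0, 0, 0, 255], [-0.5, 0.4, 1.5, 0, 0, 0, 255], [0, 0, 1.5, 0, 0, 0, 255], [0, 0, 1.2, 0, 0, 0, 255], [0, 0, 0.8, 0, 0, 0, 255]]])

```text
clock: 13.48
tcp_pos: [0.6167, -0.2314, 0.0478]
tcp_rot: [[-0.0, 1.0, -0.003], [1.0, 0.0, 0.002], [0.002, -0.003, -1.0]]
wrist_force: [0.1, -0.5, -1.5]
opening: 0.0575
grip_force: 63.9
```

>>> step_arm(targets=[[[0, 0, 0.5, 0, 0, 0, 255], [0, 0, 0.3, 0, 0, 0, 255], [0, 0, 0.2, 0, 0, 0, 255], [0, 0, 0, 0, 0, 0, 255], [0, 0, 0, 0, 0, 0, 255]]])

```text
clock: 13.9
tcp_pos: [0.6185, -0.2325, 0.0414]
tcp_rot: [[-0.0, 1.0, 0.001], [1.0, 0.0, -0.0], [-0.0, 0.001, -1.0]]
wrist_force: [-0.2, 0.2, -0.1]
opening: 0.0571
grip_force: 63.9
```

>>> step_arm(targets=[[[0, 0, 0.1, 0, 0, 0, 255], [0, 0, 0, 0, 0, 0, 255], [0, 0, 0, 0, 0, 0, 255]]])

```text
clock: 14.15
tcp_pos: [0.6183, -0.2325, 0.0402]
tcp_rot: [[0.0, 1.0, 0.001], [1.0, -0.0, -0.0], [-0.0, 0.001, -1.0]]
wrist_force: [0.1, -0.3, -0.5]
opening: 0.0576
grip_force: 63.9
```

>>> step_arm(targets=[[[0.1, 0, 0.2, 0, 0, 0, 255], [0, 0, 0.1, 0, 0, 0, 255], [0, 0, 0.1, 0, 0, 0, 255], [0, 0, 0, 0, 0, 0, 255], [0, 0, 0, 0, 0, 0, 255]]])

```text
clock: 14.57
tcp_pos: [0.618, -0.2312, 0.0356]
tcp_rot: [[-0.0, 1.0, -0.0], [1.0, 0.0, 0.0], [0.0, -0.0, -1.0]]
wrist_force: [0.1, 0.1, 0.6]
opening: 0.0572
grip_force: 63.9
```

>>> step_arm(targets=[[[0, 0, 0.1, 0, 0, 0, 255], [0, 0, 0, 0, 0, 0, 255], [0, 0, 0, 0, 0, 0, 255]]])

```text
clock: 14.82
tcp_pos: [0.6183, -0.2314, 0.035]
tcp_rot: [[-0.0, 1.0, 0.0], [1.0, 0.0, -0.0], [-0.0, 0.0, -1.0]]
wrist_force: [0.2, 0.0, 0.1]
opening: 0.0571
grip_force: 64.0
```

>>> step_arm(targets=[[[0, 0, 0, 0, 0, 0, 0], [0, 0, 0, 0, 0, 0, 0], [0, 0, 0, 0, 0, 0, 0], [0, 0, -0.5, 0, 0, 0, 0], [0, 0, -1, 0, 0, 0, 0]]])

```text
clock: 15.23
tcp_pos: [0.617, -0.2308, 0.0487]
tcp_rot: [[-0.0, 1.0, -0.003], [1.0, 0.0, 0.001], [0.001, -0.003, -1.0]]
wrist_force: [-0.2, -0.2, 0.5]
opening: 0.0851
grip_force: 0.0
```

>>> step_arm(targets=[[[0, 0, -2, 0, 0, 0, 0], [0, 0, -2.5, 0, 0, 0, 0], [0, 0, -2, 0, 0, 0, 0], [-0.2, -1.2, 0, 0, 0, 0, 0], [-0.4, -2.5, 0, 0, 0, 0, 0]]])

```text
clock: 15.65
tcp_pos: [0.5842, -0.2381, 0.1193]
tcp_rot: [[-0.002, 1.0, 0.007], [1.0, 0.002, -0.004], [-0.004, 0.007, -1.0]]
wrist_force: [-0.2, -0.3, 0.6]
opening: 0.0855
grip_force: 0.0
```

>>> step_arm(targets=[[[-0.5, -3, 0, 0, 0, 0, 0], [-0.5, -3, 0, 0, 0, 0, 0], [-0.4, -2.5, 0, 0, 0, 0, 0], [-0.3, -2, 0, 0, 0, 0, 0], [0, -1, 0, 0, 0, 0, 0]]])

```text
clock: 16.07
tcp_pos: [0.4644, -0.2547, 0.1156]
tcp_rot: [[0.001, 1.0, 0.0], [1.0, -0.001, -0.001], [-0.001, 0.0, -1.0]]
wrist_force: [0.7, -0.8, 0.1]
opening: 0.0855
grip_force: 0.0
```

>>> step_arm(targets=[[[0, 0, 1, 0, 0, 0, 0], [0, 0, 1, 0, 0, 0, 0], [0, 0, 0, 0, 0, 0, 0], [0, 0, 0, 0, 0, 0, 0], [0, 0, 0, 0, 0, 0, 0]]])

```text
clock: 16.48
tcp_pos: [0.4668, -0.2541, 0.0945]
tcp_rot: [[-0.001, 1.0, -0.0], [1.0, 0.001, 0.0], [0.0, -0.0, -1.0]]
wrist_force: [-0.2, 0.0, 0.4]
opening: 0.0853
grip_force: 0.0
```

```bash
python3 - <<'E'
from seg import *
np.set_printoptions(precision=4,suppress=True)
im=snap("top","t4")[:,:,::-1].copy();snap("side","s4");s=arm.state();print(s["tcp_pos"],s["clock"])
seg(im,"stand",(378,136,422,180),.011,125)
i=cv2.imread("pics/s4.png")
a=cv2.resize(i[200:310,330:470],(800,628),interpolation=cv2.INTER_CUBIC)[:600]
cv2.imwrite("pics/s4c.png",a)
E
```

```text
[ 0.4668 -0.2543  0.095 ] 16.5833
stand centre [ 615.0033 -220.9878] size [113.6678 136.2226] yaw of long side from y 1.542
```

View pics/s4c.png

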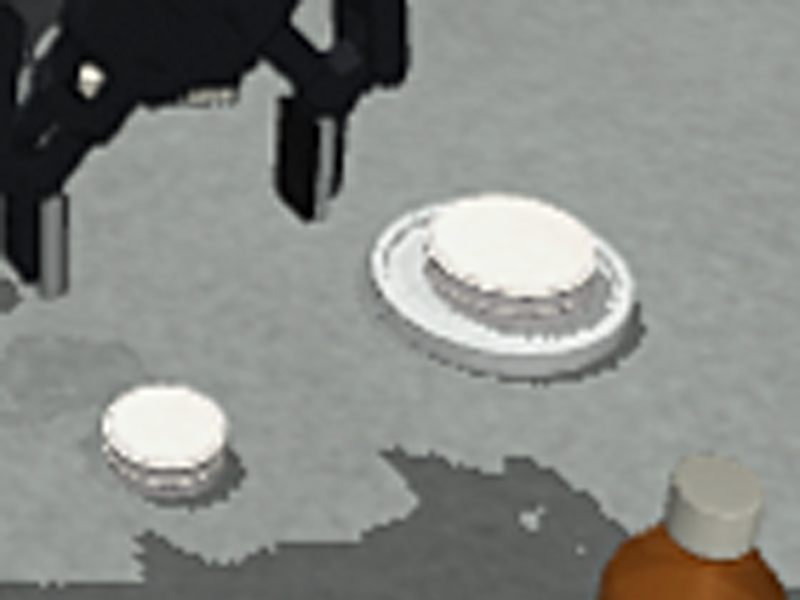

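The large dish lies flat inside the stand's rim, and the small dish stands clear at crop (165,430). I check the centring numerically while I go down.

```bash
python3 - <<'E'
from h import *
f=lambda x,y:(330+x/5.714,200+y/5.714)
print(at_z("side",f(502.5,274),.011),at_z("side",f(512,246),.024),at_z("side",f(165,426),.014))
E
```

```text
[ 0.61627372 -0.23506019  0.011     ] [ 0.61747127 -0.23673312  0.024     ] [ 0.46538018 -0.25827859  0.014     ]
```

>>> step_arm(targets=[[[0, 0, 2, 0, 0, 0, 0], [0, 0, 2, 0, 0, 0, 0], [0, 0, 1.2, 0, 0, 0, 0], [0, 0, 0.8, 0, 0, 0, 0], [0, 0, 0.4, 0, 0, 0, 0]]])

```text
clock: 17.0
tcp_pos: [0.4657, -0.2539, 0.0295]
tcp_rot: [[-0.0, 1.0, -0.002], [1.0, 0.0, 0.001], [0.001, -0.002, -1.0]]
wrist_force: [0.2, 1.7, -0.9]
opening: 0.0851
grip_force: 0.0
```

>>> step_arm(targets=[[[0, 0, 0.2, 0, 0, 0, 0], [0, 0, 0, 0, 0, 0, 0], [0, 0, 0, 0, 0, 0, 0], [0, 0, 0, 0, 0, 0, 0]]])

```text
clock: 17.33
tcp_pos: [0.4668, -0.2548, 0.0298]
tcp_rot: [[0.0, 1.0, 0.001], [1.0, -0.0, -0.001], [-0.001, 0.001, -1.0]]
wrist_force: [-0.1, 0.4, -0.4]
opening: 0.0854
grip_force: 0.0
```

>>> step_arm(targets=[[[0, 0, 0.15, 0, 0, 0, 0], [0, 0, 0, 0, 0, 0, 100], [0, 0, 0, 0, 0, 0, 255], [0, 0, 0, 0, 0, 0, 255], [0, 0, 0, 0, 0, 0, 255]]])

```text
clock: 17.75
tcp_pos: [0.4661, -0.2543, 0.0274]
tcp_rot: [[-0.0, 1.0, 0.0], [1.0, 0.0, -0.0], [-0.0, 0.0, -1.0]]
wrist_force: [-1.2, 1.9, 20.8]
opening: 0.0389
grip_force: 22.7
```

>>> step_arm(targets=[[[0, 0, 0, 0, 0, 0, 255], [0, 0, 0, 0, 0, 0, 255], [0, 0, 0, 0, 0, 0, 255], [0, 0, 0, 0, 0, 0, 255]]])

```text
clock: 18.08
tcp_pos: [0.4666, -0.2547, 0.0279]
tcp_rot: [[0.0, 1.0, 0.001], [1.0, -0.0, -0.001], [-0.001, 0.001, -1.0]]
wrist_force: [0.4, -0.9, 3.4]
opening: 0.0374
grip_force: 60.4
```

>>> step_arm(targets=[[[0, 0, -0.5, 0, 0, 0, 255], [0, 0, -1.5, 0, 0, 0, 255], [0, 0, -2.5, 0, 0, 0, 255], [0, 0, -2, 0, 0, 0, 255], [0, 0, -0.5, 0, 0, 0, 255]]])

```text
clock: 18.5
tcp_pos: [0.4676, -0.2554, 0.1007]
tcp_rot: [[-0.0, 1.0, 0.004], [1.0, 0.0, -0.003], [-0.003, 0.004, -1.0]]
wrist_force: [0.5, -0.8, 2.4]
opening: 0.0375
grip_force: 60.2
```

>>> step_arm(targets=[[[0.2, 1.2, 0, 0, 0, 0, 255], [0.4, 2.5, 0, 0, 0, 0, 255], [0.5, 3, 0, 0, 0, 0, 255], [0.5, 3, 0, 0, 0, 0, 255], [0.4, 2.5, 0, 0, 0, 0, 255]]])

```text
clock: 18.92
tcp_pos: [0.5894, -0.233, 0.0948]
tcp_rot: [[-0.0, 1.0, -0.002], [1.0, 0.0, 0.002], [0.002, -0.002, -1.0]]
wrist_force: [0.2, -0.6, -0.1]
opening: 0.0368
grip_force: 60.2
```

>>> step_arm(targets=[[[0.3, 1.8, 0, 0, 0, 0, 255], [0, 1.1, 0, 0, 0, 0, 255], [0, 0, 0, 0, 0, 0, 255], [0, 0, 0, 0, 0, 0, 255], [0, 0, 0, 0, 0, 0, 255]]])

```text
clock: 19.33
tcp_pos: [0.6161, -0.2308, 0.0955]
tcp_rot: [[0.0, 1.0, -0.003], [1.0, -0.0, 0.001], [0.001, -0.003, -1.0]]
wrist_force: [-0.0, -0.0, -0.5]
opening: 0.0372
grip_force: 60.2
```

>>> step_arm(targets=[[[0, 0, 0.5, 0, 0, 0, 255], [0, 0, 1, 0, 0, 0, 255], [0, 0, 1, 0, 0, 0, 255], [0, 0, 0, 0, 0, 0, 255], [0, 0, 0, 0, 0, 0, 255]]])

```text
clock: 19.75
tcp_pos: [0.6158, -0.2309, 0.0704]
tcp_rot: [[0.0, 1.0, -0.003], [1.0, -0.0, 0.001], [0.001, -0.003, -1.0]]
wrist_force: [0.1, -0.1, -0.9]
opening: 0.0369
grip_force: 60.2
```

>>> step_arm(targets=[[[0, 0.2, 0.5, 0, 0, 0, 255], [0, 0, 0.5, 0, 0, 0, 255], [0, 0, 0.3, 0, 0, 0, 255], [0, 0, 0.2, 0, 0, 0, 255], [0, 0, 0, 0, 0, 0, 255]]])

```text
clock: 20.17
tcp_pos: [0.6188, -0.2311, 0.0566]
tcp_rot: [[-0.0, 1.0, -0.001], [1.0, 0.0, 0.0], [0.0, -0.001, -1.0]]
wrist_force: [1.2, 0.1, -0.3]
opening: 0.0372
grip_force: 60.2
```

>>> step_arm(targets=[[[0, 0, 0.1, 0, 0, 0, 255], [0, 0, 0, 0, 0, 0, 255], [0, 0, 0, 0, 0, 0, 255], [0, 0, 0, 0, 0, 0, 255]]])

```text
clock: 20.5
tcp_pos: [0.6193, -0.2314, 0.0566]
tcp_rot: [[-0.0, 1.0, 0.0], [1.0, 0.0, -0.0], [-0.0, 0.0, -1.0]]
wrist_force: [-0.3, -0.4, -0.2]
opening: 0.0373
grip_force: 60.2
```

>>> step_arm(targets=[[[0, -0.1, 0.15, 0, 0, 0, 255], [0, 0, 0.1, 0, 0, 0, 255], [0, 0, 0, 0, 0, 0, 255], [0, 0, 0, 0, 0, 0, 255], [0, 0, 0, 0, 0, 0, 255]]])

```text
clock: 20.92
tcp_pos: [0.6181, -0.2313, 0.0538]
tcp_rot: [[-0.0, 1.0, -0.0], [1.0, 0.0, 0.0], [0.0, -0.0, -1.0]]
wrist_force: [0.3, -0.2, 0.0]
opening: 0.0374
grip_force: 60.2
```

>>> step_arm(targets=[[[0, 0, 0.1, 0, 0, 0, 255], [0, 0, 0, 0, 0, 0, 255], [0, 0, 0, 0, 0, 0, 255]]])

```text
clock: 21.17
tcp_pos: [0.6181, -0.2313, 0.0527]
tcp_rot: [[0.0, 1.0, -0.0], [1.0, -0.0, 0.0], [0.0, -0.0, -1.0]]
wrist_force: [0.3, 0.0, 0.8]
opening: 0.0373
grip_force: 60.2
```

>>> step_arm(targets=[[[0, 0, 0.05, 0, 0, 0, 0], [0, 0, 0, 0, 0, 0, 0], [0, 0, 0, 0, 0, 0, 0], [0, 0, 0, 0, 0, 0, 0], [0, 0, -0.5, 0, 0, 0, 0]]])

```text
clock: 21.58
tcp_pos: [0.6174, -0.231, 0.0563]
tcp_rot: [[0.0, 1.0, -0.002], [1.0, -0.0, 0.001], [0.001, -0.002, -1.0]]
wrist_force: [-0.8, -0.2, -0.9]
opening: 0.0853
grip_force: 0.0
```

>>> step_arm(targets=[[[0, 0, -1.5, 0, 0, 0, 0], [0, 0, -3, 0, 0, 0, 0], [0, 0, -3, 0, 0, 0, 0], [0, 0, -2, 0, 0, 0, 0], [1.4, -1, 0, 0, 0, 0, 0]]])

```text
clock: 22.0
tcp_pos: [0.6125, -0.2207, 0.1615]
tcp_rot: [[0.001, 1.0, 0.013], [1.0, -0.001, -0.007], [-0.007, 0.013, -1.0]]
wrist_force: [0.9, -0.1, 1.2]
opening: 0.0853
grip_force: 0.0
```

>>> step_arm(targets=[[[2.8, -2, 0, 0, 0, 0, 0], [2.8, -2, 0, 0, 0, 0, 0], [2.8, -2, 0, 0, 0, 0, 0], [2.8, -2, 0, 0, 0, 0, 0], [2.8, -2, 0, 0, 0, 0, 0]]])

```text
clock: 22.42
tcp_pos: [0.5075, -0.0763, 0.1539]
tcp_rot: [[0.0, 1.0, 0.002], [1.0, -0.0, -0.0], [-0.0, 0.002, -1.0]]
wrist_force: [-0.7, 0.3, 0.7]
opening: 0.0856
grip_force: 0.0
```

>>> step_arm(targets=[[[2.8, -2, 0, 0, 0, 0, 0], [2.4, -1.7, 0, 0, 0, 0, 0], [1.5, -1, 0, 0, 0, 0.088, 0], [0, 0, 0, 0, 0, 0.088, 0], [0, 0, 0, 0, 0, 0.088, 0]]])

```text
clock: 22.83
tcp_pos: [0.4609, -0.0094, 0.1539]
tcp_rot: [[0.263, 0.965, 0.003], [0.965, -0.263, -0.0], [0.0, 0.003, -1.0]]
wrist_force: [0.7, 0.5, 0.2]
opening: 0.0854
grip_force: 0.0
```

>>> step_arm(targets=[[[0, 0, 1, 0, 0, 0, 0], [0, 0, 2, 0, 0, 0, 0], [0, 0, 1, 0, 0, 0, 0], [0, 0, 0, 0, 0, 0, 0], [0, 0, 0, 0, 0, 0, 0]]])

```text
clock: 23.25
tcp_pos: [0.4606, -0.0104, 0.1116]
tcp_rot: [[0.26, 0.966, -0.002], [0.966, -0.26, 0.0], [-0.0, -0.002, -1.0]]
wrist_force: [-0.1, 0.6, 0.4]
opening: 0.0857
grip_force: 0.0
```

```bash
python3 - <<'E'
from h import *
snap("side","s5");s=arm.state();print(s["tcp_pos"],s["clock"])
i=cv2.imread("pics/s5.png")
cv2.imwrite("pics/s5c.png",cv2.resize(i[140:290,270:470],(800,600),interpolation=cv2.INTER_CUBIC))
E
```

```text
[ 0.46122826 -0.0104759   0.11249705] 23.3
```

View pics/s5c.png

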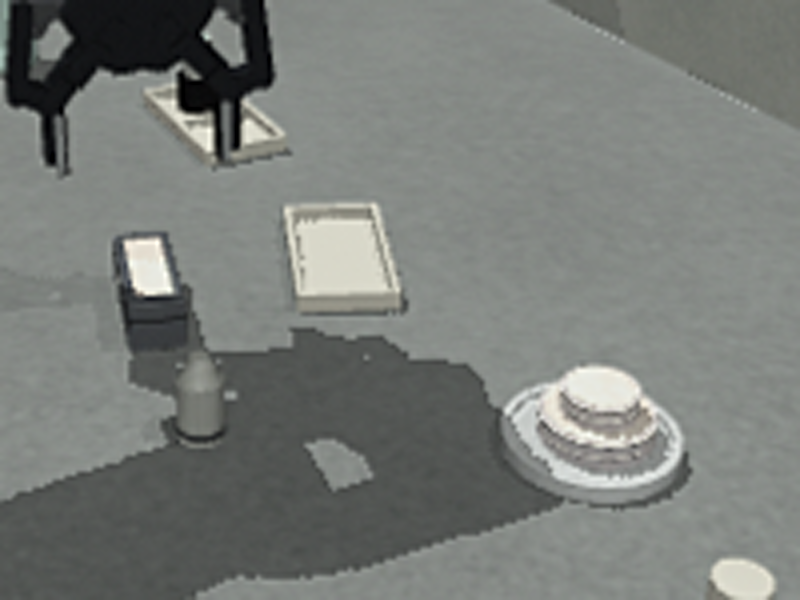

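The stack sits centred on the stand (crop 597,420). The gripper is lined up above the slide box, so I go down.

>>> step_arm(targets=[[[0, 0, 2, 0, 0, 0, 0], [0, 0, 2, 0, 0, 0, 0], [0, 0, 1.5, 0, 0, 0, 0], [0, 0, 1, 0, 0, 0, 0], [0, 0, 0.5, 0, 0, 0, 0]]])

```text
clock: 23.72
tcp_pos: [0.4608, -0.0103, 0.0416]
tcp_rot: [[0.261, 0.965, -0.001], [0.965, -0.261, 0.0], [-0.0, -0.001, -1.0]]
wrist_force: [-0.2, -0.6, 0.0]
opening: 0.0855
grip_force: 0.0
```

>>> step_arm(targets=[[[0, 0, 0.3, 0, 0, 0, 0], [0, 0, 0.2, 0, 0, 0, 0], [0, 0, 0, 0, 0, 0, 0], [0, 0, 0, 0, 0, 0, 0], [0, 0, 0, 0, 0, 0, 0]]])

```text
clock: 24.13
tcp_pos: [0.4618, -0.0104, 0.0381]
tcp_rot: [[0.261, 0.965, 0.002], [0.965, -0.261, -0.0], [0.0, 0.002, -1.0]]
wrist_force: [0.3, -0.9, -0.6]
opening: 0.0853
grip_force: 0.0
```

>>> step_arm(targets=[[[0, 0, 0, 0, 0, 0, 100], [0, 0, 0, 0, 0, 0, 255], [0, 0, 0, 0, 0, 0, 255], [0, 0, 0, 0, 0, 0, 255], [0, 0, 0, 0, 0, 0, 255]]])

```text
clock: 24.55
tcp_pos: [0.4617, -0.0104, 0.038]
tcp_rot: [[0.261, 0.965, 0.001], [0.965, -0.261, -0.0], [0.0, 0.001, -1.0]]
wrist_force: [0.5, -0.1, -0.7]
opening: 0.0328
grip_force: 60.9
```

>>> step_arm(targets=[[[0, 0, 0, 0, 0, 0, 255], [0, 0, 0, 0, 0, 0, 255], [0, 0, 0, 0, 0, 0, 255], [0, 0, 0, 0, 0, 0, 255]]])

```text
clock: 24.88
tcp_pos: [0.4615, -0.0104, 0.0377]
tcp_rot: [[0.261, 0.965, 0.001], [0.965, -0.261, -0.0], [0.0, 0.001, -1.0]]
wrist_force: [0.5, -0.0, 3.3]
opening: 0.0327
grip_force: 61.4
```

>>> step_arm(targets=[[[0, 0, -0.5, 0, 0, 0, 255], [0, 0, -1.5, 0, 0, 0, 255], [0, 0, -2, 0, 0, 0, 255], [0, 0, -1, 0, 0, 0.061, 255], [0, 0, 0, 0, 0, 0.06, 255]]])

```text
clock: 25.3
tcp_pos: [0.4624, -0.0106, 0.0897]
tcp_rot: [[0.378, 0.926, 0.004], [0.926, -0.378, -0.001], [0.001, 0.004, -1.0]]
wrist_force: [1.4, -0.4, -1.9]
opening: 0.0325
grip_force: 61.1
```

>>> step_arm(targets=[[[0.4, 1, 0, 0, 0, 0, 255], [1, 2.2, 0, 0, 0, 0, 255], [1.2, 2.8, 0, 0, 0, 0, 255], [1.2, 2.8, 0, 0, 0, 0, 255], [0.9, 2, 0, 0, 0, 0, 255]]])

```text
clock: 25.72
tcp_pos: [0.5803, -0.0073, 0.0869]
tcp_rot: [[0.376, 0.927, -0.0], [0.927, -0.376, 0.0], [-0.0, -0.0, -1.0]]
wrist_force: [-0.7, -0.0, -0.2]
opening: 0.0329
grip_force: 61.0
```

>>> step_arm(targets=[[[0.5, 1.2, 0, 0, 0, 0, 255], [0, 0, 0, 0, 0, 0, 255], [0, 0, 0, 0, 0, 0, 255], [0, 0, 0, 0, 0, 0, 255], [0, 0, 0, 0, 0, 0, 255]]])

```text
clock: 26.13
tcp_pos: [0.5905, -0.0071, 0.0867]
tcp_rot: [[0.376, 0.927, -0.002], [0.927, -0.376, 0.0], [-0.0, -0.002, -1.0]]
wrist_force: [0.2, -0.3, -0.5]
opening: 0.0329
grip_force: 61.0
```

```bash
python3 - <<'E'
from h import *
snap("side","s6");s=arm.state();print(s["tcp_pos"],s["clock"])
i=cv2.imread("pics/s6.png")
cv2.imwrite("pics/s6c.png",cv2.resize(i[150:255,290:430],(800,600),interpolation=cv2.INTER_CUBIC))
E
```

```text
[ 0.59063689 -0.00709456  0.086913  ] 26.1833
```

View pics/s6c.png

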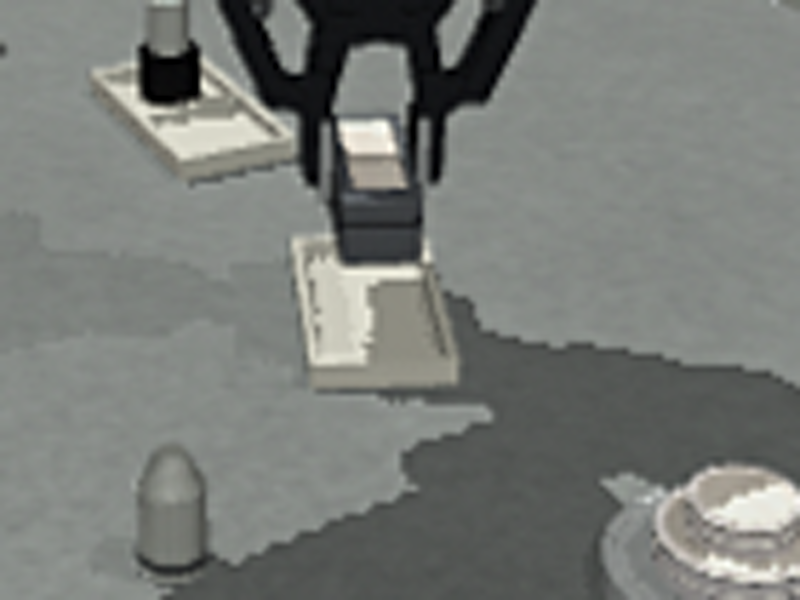

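The box is held level above the slide tray and parallel to it (crop 380,190 over 375,310). I lower it.

>>> step_arm(targets=[[[0.1, 0.2, 1, 0, 0, 0, 255], [0, 0, 1.3, 0, 0, 0, 255], [0, 0, 0.9, 0, 0, 0, 255], [0, 0, 0.5, 0, 0, 0, 255], [0, 0, 0.2, 0, 0, 0, 255]]])

```text
clock: 26.6
tcp_pos: [0.5925, -0.0068, 0.0458]
tcp_rot: [[0.376, 0.927, -0.004], [0.927, -0.376, 0.001], [-0.001, -0.004, -1.0]]
wrist_force: [0.0, -0.3, 0.4]
opening: 0.033
grip_force: 61.0
```

>>> step_arm(targets=[[[0, 0, 0.1, 0, 0, 0, 255], [0, 0, 0, 0, 0, 0, 255], [0, 0, 0, 0, 0, 0, 255], [0, 0, 0, 0, 0, 0, 255], [0, 0, 0, 0, 0, 0, 255]]])

```text
clock: 27.02
tcp_pos: [0.5945, -0.0071, 0.0479]
tcp_rot: [[0.376, 0.927, 0.001], [0.927, -0.376, -0.0], [0.0, 0.001, -1.0]]
wrist_force: [0.1, 0.4, -0.9]
opening: 0.0326
grip_force: 61.0
```

>>> step_arm(targets=[[[0, 0, 0.1, 0, 0, 0, 255], [0, 0, 0.05, 0, 0, 0, 255], [0, 0, 0, 0, 0, 0, 255], [0, 0, 0, 0, 0, 0, 255]]])

```text
clock: 27.35
tcp_pos: [0.594, -0.007, 0.0457]
tcp_rot: [[0.376, 0.927, -0.0], [0.927, -0.376, 0.0], [-0.0, -0.0, -1.0]]
wrist_force: [-0.5, -0.8, -0.8]
opening: 0.0325
grip_force: 61.0
```

>>> step_arm(targets=[[[0, 0, 0.15, 0, 0, 0, 255], [0, 0, 0.1, 0, 0, 0, 255], [0, 0, 0, 0, 0, 0, 255], [0, 0, 0, 0, 0, 0, 255], [0, 0, 0, 0, 0, 0, 255]]])

```text
clock: 27.77
tcp_pos: [0.5941, -0.007, 0.0433]
tcp_rot: [[0.376, 0.927, -0.0], [0.927, -0.376, -0.0], [-0.0, -0.0, -1.0]]
wrist_force: [0.2, 0.7, -0.9]
opening: 0.0327
grip_force: 61.0
```

>>> step_arm(targets=[[[0, 0, 0.05, 0, 0, 0, 255], [0, 0, 0.05, 0, 0, 0, 255], [0, 0, 0, 0, 0, 0, 255], [0, 0, 0, 0, 0, 0, 255]]])

```text
clock: 28.1
tcp_pos: [0.594, -0.007, 0.0422]
tcp_rot: [[0.376, 0.927, -0.0], [0.927, -0.376, 0.0], [-0.0, -0.0, -1.0]]
wrist_force: [-0.0, -0.7, -0.1]
opening: 0.0328
grip_force: 61.0
```

>>> step_arm(targets=[[[0, 0, 0.03, 0, 0, 0, 0], [0, 0, 0, 0, 0, 0, 0], [0, 0, 0, 0, 0, 0, 0], [0, 0, 0, 0, 0, 0, 0], [0, 0, -0.5, 0, 0, 0, 0]]])

```text
clock: 28.52
tcp_pos: [0.5934, -0.0069, 0.0462]
tcp_rot: [[0.376, 0.927, -0.002], [0.927, -0.376, 0.0], [-0.0, -0.002, -1.0]]
wrist_force: [0.3, -0.1, -0.9]
opening: 0.0856
grip_force: 0.0
```

>>> step_arm(targets=[[[0, 0, -2, 0, 0, 0, 0], [0, 0, -3, 0, 0, 0, 0], [0, 0, -3, 0, 0, -0.1, 0], [0, 0, -2, 0, 0, -0.1, 0], [0, 0, 0, 0, 0, -0.1, 0]]])

```text
clock: 28.93
tcp_pos: [0.5976, -0.0074, 0.1541]
tcp_rot: [[0.08, 0.997, 0.011], [0.997, -0.08, -0.001], [-0.001, 0.011, -1.0]]
wrist_force: [-0.3, -1.6, 0.4]
opening: 0.0855
grip_force: 0.0
```

>>> step_arm(targets=[[[0, 0, 0, 0, 0, -0.085, 0], [-1.3, -1.5, 0, 0, 0, 0, 0], [-2.6, -3, 0, 0, 0, 0, 0], [-2.6, -3, 0, 0, 0, 0, 0], [-2.6, -3, 0, 0, 0, 0, 0]]])

```text
clock: 29.35
tcp_pos: [0.488, -0.0985, 0.1474]
tcp_rot: [[-0.002, 1.0, 0.0], [1.0, 0.002, -0.0], [-0.0, 0.0, -1.0]]
wrist_force: [0.3, -0.1, -0.4]
opening: 0.0854
grip_force: 0.0
```

>>> step_arm(targets=[[[-2.2, -2.6, 0, 0, 0, 0, 0], [-1.6, -2.1, 0, 0, 0, 0, 0], [0, 0, 2, 0, 0, 0, 0], [0, 0, 1, 0, 0, 0, 0], [0, 0, 0, 0, 0, 0, 0]]])

```text
clock: 29.77
tcp_pos: [0.4404, -0.1353, 0.1147]
tcp_rot: [[0.001, 1.0, -0.004], [1.0, -0.001, 0.002], [0.002, -0.004, -1.0]]
wrist_force: [-0.1, 0.1, -0.9]
opening: 0.0852
grip_force: 0.0
```

>>> step_arm(targets=[[[0, 0, 0, 0, 0, 0, 0], [0, 0, 0, 0, 0, 0, 0], [0, 0, 0, 0, 0, 0, 0]]])

```text
clock: 30.02
tcp_pos: [0.443, -0.1358, 0.1179]
tcp_rot: [[-0.001, 1.0, 0.001], [1.0, 0.001, -0.0], [-0.0, 0.001, -1.0]]
wrist_force: [0.3, -0.4, -0.7]
opening: 0.0851
grip_force: 0.0
```

```bash
python3 - <<'E'
from h import *
snap("side","s7");s=arm.state();print(s["tcp_pos"],s["clock"])
i=cv2.imread("pics/s7.png")
cv2.imwrite("pics/s7c.png",cv2.resize(i[140:260,260:420],(800,600),interpolation=cv2.INTER_CUBIC))
E
```

```text
[ 0.44296784 -0.13587385  0.11784067] 30.0667
```

View pics/s7c.png

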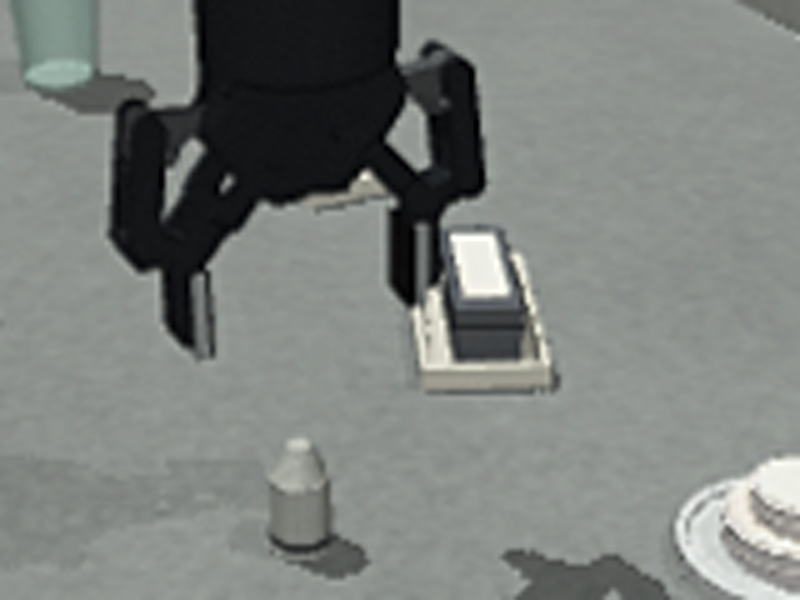

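The slide box lies in its tray (crop 485,295) and the gripper is above the objective. I go down and grip.

>>> step_arm(targets=[[[0, 0, 2, 0, 0, 0, 0], [0, 0, 2, 0, 0, 0, 0], [0, 0, 1.8, 0, 0, 0, 0], [0, 0, 1.2, 0, 0, 0, 0], [0, 0, 0.6, 0, 0, 0, 0]]])

```text
clock: 30.48
tcp_pos: [0.4415, -0.1354, 0.0395]
tcp_rot: [[-0.001, 1.0, -0.002], [1.0, 0.001, 0.001], [0.001, -0.002, -1.0]]
wrist_force: [-0.4, -0.1, 0.3]
opening: 0.0856
grip_force: 0.0
```

>>> step_arm(targets=[[[0, 0, 0.3, 0, 0, 0, 0], [0, 0, 0.1, 0, 0, 0, 0], [0, 0, 0, 0, 0, 0, 0], [0, 0, 0, 0, 0, 0, 0], [0, 0, 0, 0, 0, 0, 0]]])

```text
clock: 30.9
tcp_pos: [0.4428, -0.1363, 0.038]
tcp_rot: [[-0.0, 1.0, 0.002], [1.0, 0.0, -0.001], [-0.001, 0.002, -1.0]]
wrist_force: [-0.4, -0.1, -0.5]
opening: 0.085
grip_force: 0.0
```

>>> step_arm(targets=[[[0, 0, 0, 0, 0, 0, 100], [0, 0, 0, 0, 0, 0, 255], [0, 0, 0, 0, 0, 0, 255], [0, 0, 0, 0, 0, 0, 255], [0, 0, 0, 0, 0, 0, 255]]])

```text
clock: 31.32
tcp_pos: [0.4419, -0.136, 0.037]
tcp_rot: [[-0.0, 1.0, -0.001], [1.0, 0.0, 0.0], [0.0, -0.001, -1.0]]
wrist_force: [-1.5, 0.8, 4.0]
opening: 0.0256
grip_force: 5.5
```

>>> step_arm(targets=[[[0, 0, 0, 0, 0, 0, 255], [0, 0, 0, 0, 0, 0, 255], [0, 0, 0, 0, 0, 0, 255], [0, 0, 0, 0, 0, 0, 255], [0, 0, 0, 0, 0, 0, 255]]])

```text
clock: 31.73
tcp_pos: [0.4423, -0.1362, 0.0373]
tcp_rot: [[0.0, 1.0, 0.0], [1.0, -0.0, -0.0], [-0.0, 0.0, -1.0]]
wrist_force: [-0.7, 0.1, 3.4]
opening: 0.0242
grip_force: 58.9
```

>>> step_arm(targets=[[[0, 0, -0.5, 0, 0, 0, 255], [0, 0, -2, 0, 0, 0, 255], [0, 0, -3, 0, 0, 0, 255], [0, 0, -2.5, 0, 0, 0, 255], [0, 0, -1.2, 0, 0, 0, 255]]])

```text
clock: 32.15
tcp_pos: [0.4433, -0.1365, 0.1322]
tcp_rot: [[-0.0, 1.0, 0.004], [1.0, 0.0, -0.002], [-0.002, 0.004, -1.0]]
wrist_force: [1.0, -0.3, -1.3]
opening: 0.0242
grip_force: 59.0
```

>>> step_arm(targets=[[[1.2, 0.6, 0, 0, 0, 0, 255], [2.2, 1.1, 0, 0, 0, 0, 255], [3, 1.5, 0, 0, 0, 0, 255], [3, 1.5, 0, 0, 0, 0, 255], [3, 1.5, 0, 0, 0, 0, 255]]])

```text
clock: 32.57
tcp_pos: [0.5038, -0.0106, 0.1281]
tcp_rot: [[0.001, 1.0, -0.001], [1.0, -0.001, 0.0], [0.0, -0.001, -1.0]]
wrist_force: [0.5, 0.0, -0.6]
opening: 0.0242
grip_force: 59.0
```

>>> step_arm(targets=[[[3, 1.5, 0, 0, 0, 0, 255], [3, 1.5, 0, 0, 0, 0, 255], [3, 1.5, 0, 0, 0, 0, 255], [3, 1.5, 0, 0, 0, 0, 255], [3, 1.5, 0, 0, 0, 0, 255]]])

```text
clock: 32.98
tcp_pos: [0.5788, 0.1396, 0.1277]
tcp_rot: [[-0.0, 1.0, -0.002], [1.0, 0.0, -0.0], [-0.0, -0.002, -1.0]]
wrist_force: [0.3, -0.7, 0.2]
opening: 0.024
grip_force: 59.0
```

>>> step_arm(targets=[[[2.5, 1.3, 0, 0, 0, 0, 255], [1.5, 0.8, 0, 0, 0, 0, 255], [0.8, 0.4, 0, 0, 0, 0, 255], [0, 0, 0, 0, 0, 0, 255], [0, 0, 0, 0, 0, 0, 255]]])

```text
clock: 33.4
tcp_pos: [0.6034, 0.1856, 0.128]
tcp_rot: [[-0.0, 1.0, -0.002], [1.0, 0.0, -0.001], [-0.001, -0.002, -1.0]]
wrist_force: [-0.7, -0.2, -1.1]
opening: 0.0241
grip_force: 59.1
```

>>> step_arm(targets=[[[0, 0, 0, 0, 0, 0, 255], [0, 0, 0, 0, 0, 0, 255], [0, 0, 0, 0, 0, 0, 255]]])

```text
clock: 33.65
tcp_pos: [0.6038, 0.185, 0.129]
tcp_rot: [[0.001, 1.0, -0.0], [1.0, -0.001, -0.0], [-0.0, -0.0, -1.0]]
wrist_force: [-0.3, -0.9, -1.9]
opening: 0.024
grip_force: 59.1
```

```bash
python3 - <<'E'
from h import *
snap("side","s8");s=arm.state();print(s["tcp_pos"],s["clock"])
i=cv2.imread("pics/s8.png")
cv2.imwrite("pics/s8c.png",cv2.resize(i[120:210,260:380],(800,600),interpolation=cv2.INTER_CUBIC))
E
```

```text
[0.60387829 0.18508323 0.12908038] 33.7
```

View pics/s8c.png

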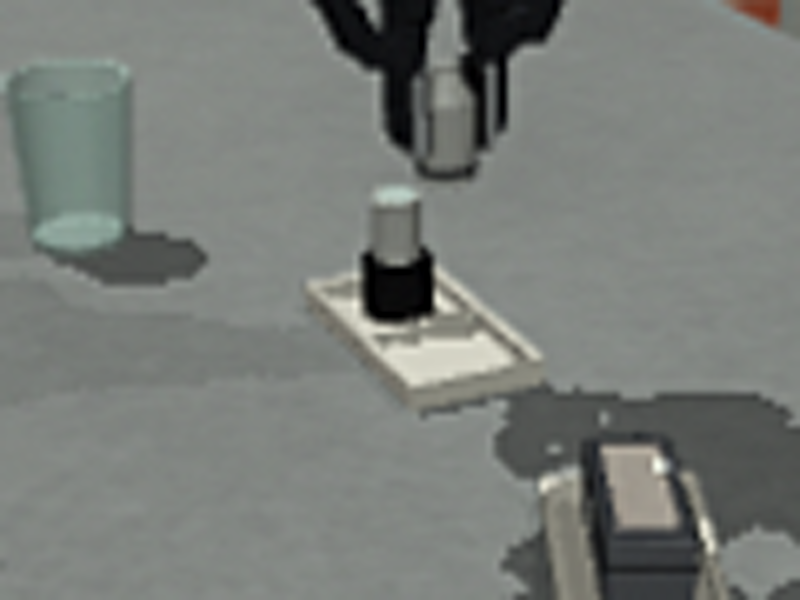

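The objective hangs upright over the empty near bay. The eyepiece (crop 398,260) stands clear.

>>> step_arm(targets=[[[0.1, 0.1, 2, 0, 0, 0, 255], [0, 0, 2, 0, 0, 0, 255], [0, 0, 2, 0, 0, 0, 255], [0, 0, 1.2, 0, 0, 0, 255], [0, 0, 0.6, 0, 0, 0, 255]]])

```text
clock: 34.12
tcp_pos: [0.6036, 0.1863, 0.0486]
tcp_rot: [[0.001, 1.0, -0.004], [1.0, -0.001, -0.001], [-0.001, -0.004, -1.0]]
wrist_force: [-0.2, 0.3, -1.1]
opening: 0.024
grip_force: 59.1
```

>>> step_arm(targets=[[[0, 0, 0.3, 0, 0, 0, 255], [0, 0, 0.1, 0, 0, 0, 255], [0, 0, 0, 0, 0, 0, 255], [0, 0, 0, 0, 0, 0, 255], [0, 0, 0, 0, 0, 0, 255]]])

```text
clock: 34.53
tcp_pos: [0.6059, 0.1872, 0.0483]
tcp_rot: [[-0.0, 1.0, 0.002], [1.0, 0.0, 0.0], [0.0, 0.002, -1.0]]
wrist_force: [0.7, 0.7, 0.5]
opening: 0.024
grip_force: 59.1
```

>>> step_arm(targets=[[[0, 0, 0.15, 0, 0, 0, 255], [0, 0, 0, 0, 0, 0, 255], [0, 0, 0, 0, 0, 0, 255], [0, 0, 0, 0, 0, 0, 255]]])

```text
clock: 34.87
tcp_pos: [0.6051, 0.187, 0.0456]
tcp_rot: [[0.0, 1.0, 0.0], [1.0, -0.0, 0.0], [0.0, 0.0, -1.0]]
wrist_force: [1.4, -0.3, -1.6]
opening: 0.0241
grip_force: 59.1
```

>>> step_arm(targets=[[[0, 0, 0.15, 0, 0, 0, 255], [0, 0, 0.1, 0, 0, 0, 255], [0, 0, 0, 0, 0, 0, 255], [0, 0, 0, 0, 0, 0, 255], [0, 0, 0, 0, 0, 0, 255]]])

```text
clock: 35.28
tcp_pos: [0.6051, 0.187, 0.0429]
tcp_rot: [[0.0, 1.0, -0.0], [1.0, -0.0, -0.0], [-0.0, -0.0, -1.0]]
wrist_force: [-0.1, -0.3, -0.8]
opening: 0.024
grip_force: 59.1
```

>>> step_arm(targets=[[[0, 0, 0.1, 0, 0, 0, 255], [0, 0, 0.05, 0, 0, 0, 255], [0, 0, 0, 0, 0, 0, 255], [0, 0, 0, 0, 0, 0, 255]]])

```text
clock: 35.62
tcp_pos: [0.6051, 0.187, 0.0414]
tcp_rot: [[-0.0, 1.0, -0.0], [1.0, 0.0, -0.0], [-0.0, -0.0, -1.0]]
wrist_force: [-0.4, -0.1, -1.2]
opening: 0.0237
grip_force: 59.1
```

Release, then back straight up and away.

>>> step_arm(targets=[[[0, 0, 0, 0, 0, 0, 0], [0, 0, 0, 0, 0, 0, 0], [0, 0, 0, 0, 0, 0, 0], [0, 0, 0, 0, 0, 0, 0], [0, 0, 0, 0, 0, 0, 0]]])

```text
clock: 36.03
tcp_pos: [0.6052, 0.187, 0.0417]
tcp_rot: [[-0.0, 1.0, 0.0], [1.0, 0.0, 0.0], [0.0, 0.0, -1.0]]
wrist_force: [-0.2, -0.8, 0.7]
opening: 0.0819
grip_force: 0.0
```

>>> step_arm(targets=[[[0, 0, -1, 0, 0, 0, 0], [0, 0, -3, 0, 0, 0, 0], [0, 0, -4, 0, 0, 0, 0], [0, 0, -4, 0, 0, 0, 0], [0, 0, -4, 0, 0, 0, 0]]])

```text
clock: 36.45
tcp_pos: [0.6047, 0.1869, 0.2038]
tcp_rot: [[-0.0, 1.0, -0.0], [1.0, 0.0, -0.0], [-0.0, -0.0, -1.0]]
wrist_force: [1.8, 0.3, 0.6]
opening: 0.0854
grip_force: 0.0
```

>>> step_arm(targets=[[[0, -2, -2, 0, 0, 0, 0], [0, -3, 0, 0, 0, 0, 0], [0, -3, 0, 0, 0, 0, 0], [0, -3, 0, 0, 0, 0, 0], [0, -1.5, 0, 0, 0, 0, 0]]])

```text
clock: 36.87
tcp_pos: [0.4776, 0.1871, 0.2222]
tcp_rot: [[-0.001, 1.0, -0.0], [1.0, 0.001, 0.0], [0.0, -0.0, -1.0]]
wrist_force: [0.2, 1.1, 0.3]
opening: 0.0854
grip_force: 0.0
```

>>> step_arm(targets=[[[0, 0, 0, 0, 0, 0, 0], [0, 0, 0, 0, 0, 0, 0], [0, 0, 0, 0, 0, 0, 0], [0, 0, 0, 0, 0, 0, 0], [0, 0, 0, 0, 0, 0, 0]]])

```text
clock: 37.28
tcp_pos: [0.481, 0.1869, 0.2216]
tcp_rot: [[0.0, 1.0, 0.0], [1.0, -0.0, -0.0], [-0.0, 0.0, -1.0]]
wrist_force: [-0.3, 0.8, -0.7]
opening: 0.0853
grip_force: 0.0
```

```bash
python3 - <<'E'
from h import *
snap("side","s9");s=arm.state();print(s["tcp_pos"],s["clock"])
i=cv2.imread("pics/s9.png")
cv2.imwrite("pics/s9c.png",cv2.resize(i[140:350,240:500],(743,600),interpolation=cv2.INTER_CUBIC))
E
```

```text
[0.48082636 0.18686634 0.221487  ] 37.3333
```

View pics/s9c.png

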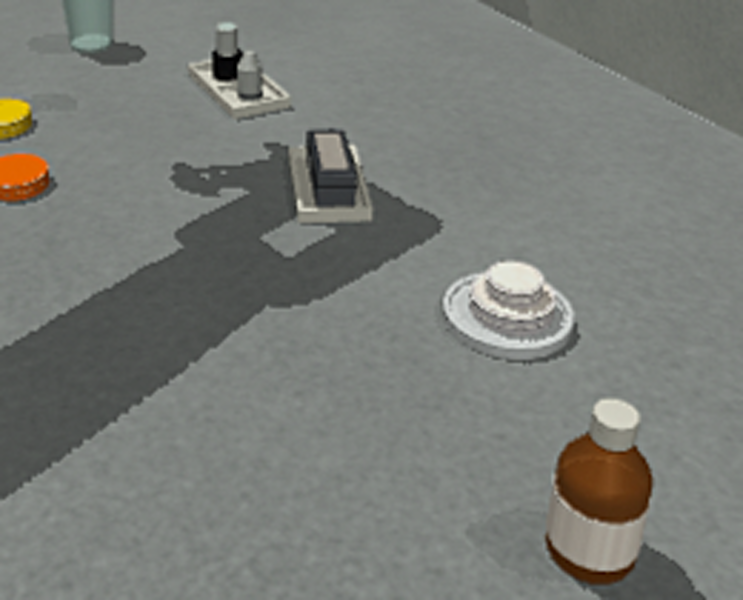

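The picture shows the two dishes stacked on the stand (510,310), the box in its tray (332,170), and both optics upright in separate bays (227,50 and 250,78). The beaker and bottle are where they were, and the arm is clear.

```bash
python3 -c "
from cell import arm
print(arm.finish_job())"
```

```text
the job is handed in; nothing more can be done
None
```

I handed the job in at about 37 s of the 115 s limit. The last picture shows both dishes stacked on the stand, the eyepiece and objective upright in separate bays, the slide box label up in its tray, and the beaker and bottle unmoved; the hand-in returned no verdict.

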